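# Run the mill roll up into the inspection cradle and bolt it in

### The arm

A 7-joint arm with a two-finger parallel gripper is mounted at the origin on the work surface. World frame = base frame: x ahead of the robot, y to its left, z up, the work surface at z = 0. Lengths are in m, angles in rad, forces in N, time in s.
With the tool pointing down it reaches from about 0.4 to 0.85 m from the base axis. Payload 10.4 kg.
Tool frame: the origin (TCP) lies between the finger pads; the fingertips stand ahead of it and the grasp point (between the pads) lies 5 mm behind it (manip.tip_extent is the z of the fingertips in the tool frame, in m); z points along the fingers, y is the line along which they close (so a half turn about z gives the same grasp; the last joint's range is limited). The gripper opens to 85 mm and grips with 20 to 120 N. Pads are 22 mm wide; open, the fingers measure 114 mm over their backs; the gripper's body (76 mm by 85 mm) begins 54 mm behind the grasp point. The pads swing forward as they close: fully open they stand 13 mm farther back than shut.
Start: joints at [1.287, 0.332, -0.065, 1.46, 0.022, 1.35, -0.088], TCP at [0.161, -0.604, 0.215] pointing down, gripper open.
Joint ranges: [-2.6, 2.6], [-0.5, 2.12], [-1.47, 1.34], [0.16, 2.42], [-1.27, 4.41], [0.06, 2.06], [-2.6, 2.6]. Speed limits (rad/s): [2.22, 2.22, 2.79, 2.79, 3.14, 3.14, 3.14].

### API

Orientations are given as a unit quaternion [x, y, z, w].
In Python, from workcell import status, viewer, manip gives the robot as it stands.
- The arm moves only by the tool play_rows, never from a script. Its argument "plan" is one flat list of numbers, 7 for each row, row after row: the turn, a rotation vector about the tool's x, y, z in degrees, then the shift along the tool's x, y, z in m, then the opening, from 0 (shut) to 1 (fully open). In form: [ax, ay, az, dx, dy, dz, grip, ax, ay, az, dx, dy, dz, grip, ...]. A call has 1 to 20 rows; each row is the pose to reach, as a shift and turn from the pose commanded when the call began, along the tool's axes at that moment; what a row does not reach only later rows make up. A row lasts 1/8 s, in which the tool goes at most 62.5 mm and 10.7 degrees, less where a joint would pass 70% of its speed; a pose out of reach is approached as far as the arm can. A call with a gripper value outside its range is refused whole. The fingers move at their own pace and stop on an object; "squeeze" is the grip in N (left out, the last holds). Time passes only in rows, so rows that repeat a pose let the fingers close. It gives the time, the measured TCP pose, the force, the opening and the grip force at its end, in the units of the state.
- status.get_obs(): the state, without advancing time (a new reading comes with each control period).
- viewer.camera(name): name is "side" or "top" or "wrist"; returns the picture (384x512x3 uint8, red, green, blue); there is no depth.
- viewer.camera_model(name): a dict with "fx", "fy", "cx", "cy" (pixels), "R" (3x3) and "t" (3): a world point X has camera coordinates R X + t. Camera axes: x right, y down, z forward; pixel columns grow to the right and rows downward; lengths in m; the calibration is good to about 2 mm. A picture is of the moment at which its call begins: read the wrist's pose just before it. camera_model takes no time and is no camera call; for the wrist camera it gives the pose at the moment of the call.
- manip.hand_in(): hands the job in; it is judged then, once.
The state is a dict: "clock": time; "joint_pos": joint angles; "joint_velocities": joint speeds; "tau": joint torques, N m; "position": TCP position; "ee_rot": TCP orientation; "ft_force": force on the tool from outside, world axes, zero at the start; "torque": the same for the moment, N m; "grip_width": opening from 0.0 (shut) to 1.0 (fully open); "grasp_force": force on a finger pad.
Only numpy, scipy, OpenCV 4.12 (cv2) and the standard library are available. Lean on these libraries where they do the work, as an engineer would, in place of code of your own. Each camera call takes 0.05 s, during which the arm holds its last target. There are 200 camera calls.

### The job

Push the loose steel roll up the little inspection ramp until it drops into the cradle at the top and lies against the stop; push it steadily with the fingers, without lifting it, flicking it up or letting it run back down on its own. Then push the red-handled bolt fully in behind it so that the roll cannot come out again, and move the hand clear. Leave the bowl, the jar and the little red box where they stand.

Things in the scene. Friction and masses are not known exactly. Their poses are not given: they have to be found in the camera images.
- ramp: Fixed inspection ramp: white running surface, aluminium side rails, dark stop plate with red strip at the top end. 240 mm long along its x (+x uphill, roughly the robot's left), 96 wide, z up, origin at the centre of its underside on the table. Rails: inner faces y = +-38 mm, outer +-46, tops 12 mm above the surface. Stop face at x = +82 mm, plate 14 thick, top 55.5 mm above the table.
- foot (a point): Where the slope begins, on the centre line of the running surface, ramp x = -55 mm, 10 mm above the table. Below it the surface is flat at 10 mm out to x = -120 mm, with a black lip 14 mm above the table at x = -120 to -114. Above it the surface rises at 7 degrees to the crest; this point's own x runs up the slope and its z stands square to it.
- crest (a point): Crest of the running surface, on its centre line: ramp x = +45 mm, 22.3 mm above the table. From here it falls at 8 degrees towards the stop plate: this hollow is the cradle.
- roll: Loose polished steel roll with brass bands at its ends, 40 mm diameter, 72 mm long, 0.35 to 0.65 kg, rolls freely and is slippery (friction about 0.3). Origin at its centre, on its axis; its own y is its axis (its x and z turn as it rolls). It starts lying across the flat lower end of the ramp, between the rails, its centre 30 mm above the table.
- seat (a point): Where the roll's centre lies when it rests in the cradle against the stop: x = +62 mm, y = 0, 40.1 mm above the table in the ramp's frame. To get there the roll's centre rises to about 42 mm over the crest, then drops 2 mm; it then stays by itself.
- bolt (a joint): Travel of the sliding bolt in m: 0 drawn back, 0.030 fully in (tip 30 mm farther into the lane, behind the seated roll). It slides along the ramp's -y, about 1.5 N of friction, and stays where it is left. Rod 10 mm diameter, axis 31 mm above the table at ramp x = +35. Dark housing on the ramp's +y side (the robot's side): x = 23 to 47, y = 46 to 70 mm, 40 mm high.
- bolt_push (a point): Centre of the outer, flat upright face of the bolt's red handle (26 mm wide along the ramp's x, 10 thick along y, from 22 to 56 mm above the table; this point is 41 mm up). Push it along the ramp's -y. It moves with the bolt: in the ramp's frame at x = +35, y = +111 mm when drawn back, +81 mm when fully in. Its frame is parallel to the ramp's.
- bowl: Bystander: small loose steel bowl, 72 mm across, 42 mm high, origin at the centre of its underside.
- pot: Bystander: loose amber glass jar with black cap, 44 mm diameter, 45 mm high, origin at the centre of its underside.
- trinket: Bystander: loose little red box with a white lid, 52 x 52 x 40 mm high, origin at the centre of its underside.
There are look-alikes about, which are no part of the job. Leave any blue or green look-alike of the roll alone.

How it is judged:
By the outcome, as a careful person would: the job done as asked, in the order asked, and still so for the second after the job is handed in, with the robot touching nothing.
It also fails if it takes over 48 s, if anything falls off the work surface, if the arm or the gripper's body presses on something with over 40 N, if the wrist force passes 120 N, or if a joint passes its speed limit or range.

## Working session

There is one attempt and no reset: what is moved stays moved. The work goes in short steps, Python scripts to look and compute and a tool call to move; the robot and the scene stay as the last step left them, time stands still between calls to the robot, and variables do not carry over. Pictures are saved under pics/ and viewed, at most 10 in all, crops included, and the job is handed in when it is done.

Besides the shell and the picture viewer there is one more tool, called after "Call:" in YAML: its name, and indented under it one key for each argument. play_rows: Moves the arm, as the interface text tells. Its arguments: {"type":"object","properties":{"plan":{"type":"array","items":{"type":"number"}},"squeeze":{"type":"number"}},"required":["plan"]}

```bash
mkdir -p pics; ls; python3 - <<'E'
from workcell import status,viewer,manip
import cv2
for n in ["top","side"]:
    cv2.imwrite(f"pics/{n}0.png",viewer.camera(n)[:,:,::-1])
    print(n,viewer.camera_model(n))
o=status.get_obs();print(o['clock'],o['position'],o['ee_rot'],o['grip_width'],manip.tip_extent)
E
```

```text
pics
top {'fx': 455.48145057287843, 'fy': 455.48145057287843, 'cx': 260.7681627509823, 'cy': 195.22676271057276, 'R': array([[ 2.55240946e-02, -9.99674032e-01,  5.92463500e-04],
       [-9.91716805e-01, -2.53955476e-02, -1.25908078e-01],
       [ 1.25882082e-01,  2.62613368e-03, -9.92041735e-01]]), 't': array([-0.09721037,  0.58611711,  0.87690844])}
side {'fx': 388.37127760892804, 'fy': 388.37127760892804, 'cx': 250.28799306484112, 'cy': 195.50981394610804, 'R': array([[-8.41460724e-01, -5.40317688e-01, -8.03545873e-04],
       [-3.56014321e-01,  5.55554381e-01, -7.51407435e-01],
       [ 4.06445141e-01, -6.31993771e-01, -6.59838026e-01]]), 't': array([0.44965666, 0.29095607, 0.52360366])}
0.1 [ 0.16108351 -0.60351883  0.21389763] [ 9.91510275e-01  1.30026768e-01 -1.02060233e-04 -6.34768951e-04] 0.9947202021187683 0.014
```

View pics/top0.png

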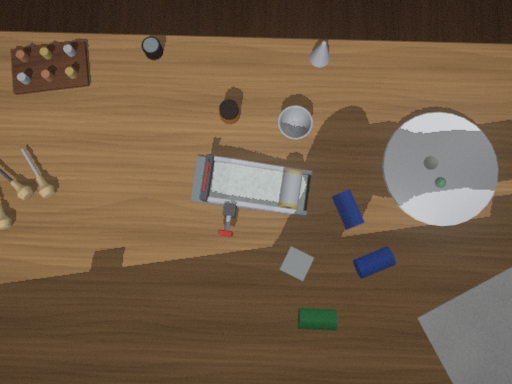

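View pics/side0.png

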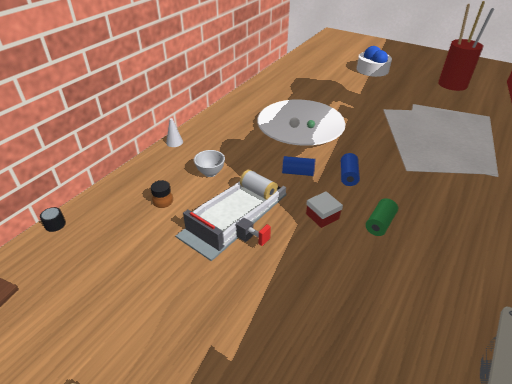

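The top view shows the ramp at columns 193–312, rows 155–213, with the roll at about (291,188) and the red handle at (226,233). I'll enlarge it for corner picking.

```bash
python3 - <<'E'
import cv2
a=cv2.imread("pics/top0.png")[145:245,185:320]
cv2.imwrite("pics/topc.png",cv2.resize(a,None,fx=5.9,fy=5.9,interpolation=cv2.INTER_CUBIC))
E
```

```text
(no output)
```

View pics/topc.png

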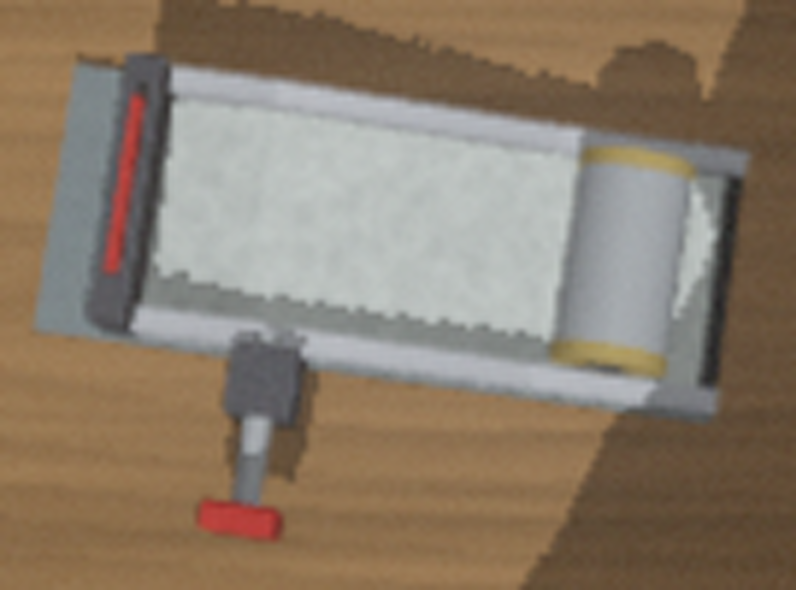

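```bash
cat > h.py <<'E'
import numpy as np
from scipy.optimize import least_squares
from scipy.spatial.transform import Rotation as Rt
def proj(m,P):
    c=np.asarray(P)@m['R'].T+m['t']
    return np.c_[m['fx']*c[:,0]/c[:,2]+m['cx'],m['fy']*c[:,1]/c[:,2]+m['cy']]
def onplane(m,uv,z):
    d=m['R'].T@np.array([(uv[0]-m['cx'])/m['fx'],(uv[1]-m['cy'])/m['fy'],1]);c=-m['R'].T@m['t']
    return c+d*(z-c[2])/d[2]
def toW(q,P):
    P=np.asarray(P,float);c,s=np.cos(q[2]),np.sin(q[2])
    return np.c_[q[0]+c*P[:,0]-s*P[:,1],q[1]+s*P[:,0]+c*P[:,1],P[:,2]]
E
python3 - <<'E'
from h import *
from workcell import viewer
m=viewer.camera_model("top")
L=[((750,150),(-120,-46,22)),((716,413),(-120,46,15)),((240,512),(35,106,56)),((128,190),(89,0,55.5)),((78,60),(120,-48,5)),((37,330),(120,48,5)),((738,180),(-117,-38,14)),((710,385),(-117,38,14))]
uv=np.array([l[0] for l in L])/5.9+[184.6,144.6]; P=np.array([l[1] for l in L])/1e3
f=lambda q:(proj(m,toW(q,P))-uv)
r=least_squares(lambda q:f(q).ravel(),[.6,.0,1.57],loss='soft_l1');q=r.x
print(q,np.degrees(q[2]));print(f(q).round(1))
np.save('q.npy',q)
w=onplane(m,np.array([622,260])/5.9+[184.6,144.6],.035)
c,s=np.cos(q[2]),np.sin(q[2]);print('roll',w,'ramp frame',np.array([[c,s],[-s,c]])@(w[:2]-q[:2]))
for n,u in dict(bowl=(295,123),pot=(229,110),trinket=(297,263)).items(): print(n,onplane(m,u,.04))
print('handle,foot,seat',toW(q,[(.035,.111,.041),(-.055,0,.01),(.062,0,.04)]))
E
```

```text
[ 0.61275511 -0.06162243  1.45989061] 83.64557024432095
[[ 0.2  0. ]
 [ 0.1 -0. ]
 [-0.   1.1]
 [-0.2 -1.3]
 [-0.   0.5]
 [-0.2 -0.3]
 [-0.1 -0.8]
 [ 0.1  0.7]]
roll [ 0.60350066 -0.14078117  0.035     ] ramp frame [-0.07969668  0.00043642]
bowl [ 0.73840122 -0.14826653  0.04      ]
pot [ 0.7623227  -0.01264896  0.04      ]
trinket [ 0.45578567 -0.15673373  0.04      ]
handle,foot,seat [[ 5.06310815e-01 -1.45521454e-02  4.10000000e-02]
 [ 6.06667795e-01 -1.16284523e-01  1.00000000e-02]
 [ 6.19617180e-01 -3.34014893e-06  4.00000000e-02]]
```

Fit residuals are about 1 px (~2 mm), and the roll comes out at y≈0 on the flat, as it should. Next is the hover pose behind the roll.

```bash
cat >> h.py <<'E'
def go(x,y,z):
    "print turn & shift from the current pose to ramp-frame (x,y), height z, tool x along ramp x, pointing down"
    from workcell import status
    q=np.load('q.npy');o=status.get_obs()
    R0=Rt.from_quat(o['ee_rot']);T=Rt.from_euler('z',q[2])*Rt.from_euler('x',np.pi)
    print('turn',np.degrees((R0.inv()*T).as_rotvec()).round(2),'shift',R0.inv().apply(toW(q,[(x,y,z)])[0]-o['position']).round(4))
def st():
    from workcell import status,manip
    o=status.get_obs();q=np.load('q.npy');c,s=np.cos(q[2]),np.sin(q[2])
    print('t',o['clock'],'ramp',(np.array([[c,s],[-s,c]])@(np.array(o['position'])[:2]-q[:2])).round(4),'z',round(o['position'][2],4),'F',np.round(o['ft_force'],1),'grip',round(o['grip_width'],3),'tip',manip.tip_extent)
E
python3 -c "
from h import *
go(-.122,0,.13);st()"
```

```text
turn [-7.00e-02 -4.00e-02 -6.87e+01] shift [ 0.5318 -0.2933  0.0843]
t 0.1 ramp [-0.5886  0.3889] z 0.2139 F [-0.5  0.2  0. ] grip 0.995 tip 0.014
```

Call:
play_rows:
  plan: [0,0,-35,0.266,-0.147,0,0.35,0,0,-68.7,0.532,-0.293,0.03,0.35,0,0,-68.7,0.532,-0.293,0.084,0.35,0,0,-68.7,0.532,-0.293,0.084,0.35,0,0,-68.7,0.532,-0.293,0.084,0.35,0,0,-68.7,0.532,-0.293,0.084,0.35,0,0,-68.7,0.532,-0.293,0.084,0.35,0,0,-68.7,0.532,-0.293,0.084,0.35,0,0,-68.7,0.532,-0.293,0.084,0.35,0,0,-68.7,0.532,-0.293,0.084,0.35,0,0,-68.7,0.532,-0.293,0.084,0.35,0,0,-68.7,0.532,-0.293,0.084,0.35,0,0,-68.7,0.532,-0.293,0.084,0.35,0,0,-68.7,0.532,-0.293,0.084,0.35,0,0,-68.7,0.532,-0.293,0.084,0.35,0,0,-68.7,0.532,-0.293,0.084,0.35]

```text
clock: 2.1
position: [0.5996, -0.1839, 0.1308]
ee_rot: [0.745, 0.667, -0.0, 0.0]
ft_force: [0.7, -0.3, -0.4]
grip_width: 0.351
grasp_force: 0.0
```

```bash
python3 -c "
from h import *
from workcell import viewer,manip
import cv2
m=viewer.camera_model('wrist')
cv2.imwrite('pics/w1.png',viewer.camera('wrist')[:,:,::-1])
st();go(-.122,0,.036)
q=np.load('q.npy')
P=np.array([(-.08,0,.05),(-.12,.046,.022),(-.12,-.046,.022),(.045,.038,.0223),(.082,0,.0555)])
print(proj(m,toW(q,P)).round(0))
"
```

```text
t 2.15 ramp [-0.1228 -0.0004] z 0.1307 F [ 0.2 -0.2  0.1] grip 0.346 tip 0.014
turn [ 0.01  0.01 -0.01] shift [ 0.0009 -0.0005  0.0947]
[[ 253.  139.]
 [ 202.  178.]
 [ 304.  178.]
 [ 201.  -39.]
 [ 253. -135.]]
```

View pics/w1.png

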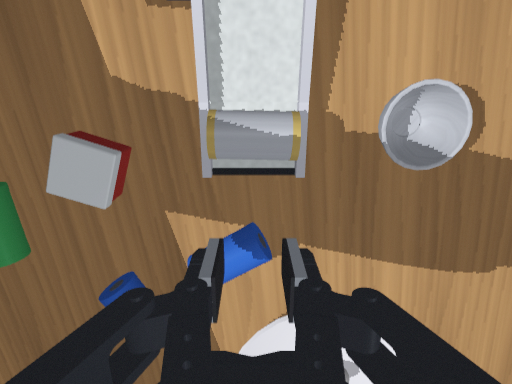

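The projected rail ends match the wrist picture (rows 177, columns 202/304), and the roll is at (253,136). Lowering behind it now.

Call:
play_rows:
  plan: [0,0,0,0,0,0.04,0.35,0,0,0,-0.001,0,0.075,0.35,0,0,0,-0.001,0,0.095,0.35,0,0,0,-0.001,0,0.095,0.35,0,0,0,0.002,0,0.095,0.35,0,0,0,0.005,0,0.095,0.35,0,0,0,0.008,0,0.095,0.35,0,0,0,0.01,0,0.095,0.35,0,0,0,0.012,0,0.095,0.35,0,0,0,0.014,0,0.095,0.35,0,0,0,0.016,0,0.095,0.35,0,0,0,0.018,0,0.095,0.35]

```text
clock: 3.65
position: [0.6017, -0.1656, 0.0356]
ee_rot: [0.745, 0.667, -0.0, 0.0]
ft_force: [-0.3, -0.3, -0.4]
grip_width: 0.347
grasp_force: 0.0
```

```bash
python3 -c "
from h import *
from workcell import viewer
import cv2
st()
a=viewer.camera('side')[165:255,170:300,::-1];b=viewer.camera('wrist')[:,:,::-1]
cv2.imwrite('pics/s2.png',np.hstack([cv2.resize(a,(520,360)),cv2.resize(b,(270,360))]))
"
```

```text
t 3.65 ramp [-0.1046 -0.0005] z 0.0356 F [-0.3 -0.3 -0.4] grip 0.347 tip 0.014
```

View pics/s2.png

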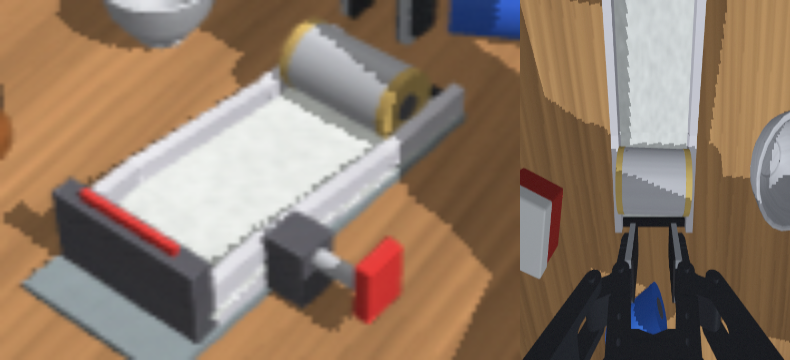

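The side view shows the roll still at rest, and the fingertips seem to be behind the lip. I'll compare predicted fingertip pixels with the picture.

```bash
python3 -c "
from h import *
from workcell import viewer,status
o=status.get_obs();R=Rt.from_quat(o['ee_rot'])
T=np.array([(x,y,z) for z in (.0,.014) for y in (-.0225,.0225) for x in (-.011,0,.011)])
W=R.apply(T)+o['position'];q=np.load('q.npy')
roll=toW(q,[(-.08,-.036,.03),(-.08,.036,.03),(-.08,0,.05)])
s=proj(viewer.camera_model('side'),W);mw=viewer.camera_model('wrist');w=proj(mw,W)
f=lambda p:((p-[170,165])*4).round(0);g=lambda p:(p*[270/512,360/384]+[520,0]).round(0)
print(np.c_[T*1e3,f(s),g(w)]);print(f(proj(viewer.camera_model('side'),roll)),g(proj(mw,roll)))
print('cam in tool',R.inv().apply(-mw['R'].T@mw['t']-o['position']))
"
```

```text
[[-11.  -22.5   0.  426.   52.  634.  238. ]
 [  0.  -22.5   0.  414.   62.  633.  222. ]
 [ 11.  -22.5   0.  402.   72.  633.  205. ]
 [-11.   22.5   0.  361.   20.  674.  238. ]
 [  0.   22.5   0.  349.   30.  675.  222. ]
 [ 11.   22.5   0.  336.   39.  675.  205. ]
 [-11.  -22.5  14.  425.   72.  635.  227. ]
 [  0.  -22.5  14.  413.   82.  635.  212. ]
 [ 11.  -22.5  14.  401.   92.  634.  196. ]
 [-11.   22.5  14.  360.   40.  673.  227. ]
 [  0.   22.5  14.  348.   49.  673.  212. ]
 [ 11.   22.5  14.  336.   59.  674.  196. ]]
[[303.  50.]
 [408. 103.]
 [354.  47.]] [[687. 181.]
 [620. 181.]
 [654. 193.]]
cam in tool [ 0.08069722 -0.00057656 -0.15913069]
```

```bash
python3 -c "
from h import *
from workcell import viewer
import cv2
st()
a=viewer.camera('side')[130:205,230:310,::-1];b=viewer.camera('wrist')[200:300,190:330,::-1]
cv2.imwrite('pics/s3.png',np.hstack([cv2.resize(a,(400,375),interpolation=cv2.INTER_CUBIC),cv2.resize(b,(400,375))]))
st()
"
```

```text
t 3.75 ramp [-0.1043 -0.0005] z 0.0356 F [ 0.7 -0.5  1.3] grip 0.352 tip 0.014
t 3.85 ramp [-0.1047 -0.0005] z 0.0356 F [-0.5 -0.4 -0.1] grip 0.352 tip 0.014
```

View pics/s3.png

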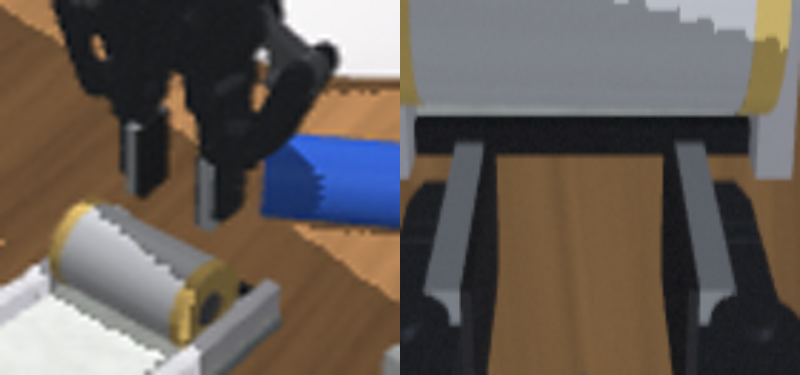

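```bash
python3 -c "
from h import *
from workcell import viewer,status
o=status.get_obs();R=Rt.from_quat(o['ee_rot'])
ms,mw=viewer.camera_model('side'),viewer.camera_model('wrist')
for a,b in [((271,175),(213.8,238)),((257,169),(291.5,238))]:
    f=lambda X:np.r_[proj(ms,[X])[0]-a,proj(mw,[X])[0]-b]
    r=least_squares(f,o['position']);print(R.inv().apply(r.x-o['position']).round(4),r.x.round(4),r.fun.round(1))
"
```

```text
[ 0.0085 -0.0204 -0.0185] [ 0.5823 -0.1551  0.0541] [-0.2  0.1 -0.   0.1]
[ 0.0061  0.0194 -0.0139] [ 0.6216 -0.1618  0.0496] [-0.3  0.1 -0.   0.1]
```

Both cameras agree: the fingertips are about 16 mm *behind* the reported TCP, at z≈0.052, not 14 mm ahead of it. So they're above the roll's centre, which fits the zero contact force. I'll back off beyond the lip, lower a little and check again before relying on this.

Call:
play_rows:
  plan: [0,0,0,-0.018,0,0,0.35,0,0,0,-0.034,0,0,0.35,0,0,0,-0.034,0,0.005,0.35,0,0,0,-0.034,0,0.01,0.35,0,0,0,-0.034,0,0.015,0.35,0,0,0,-0.034,0,0.015,0.35]

```text
clock: 4.6
position: [0.5976, -0.1988, 0.02]
ee_rot: [0.745, 0.667, -0.0, -0.0]
ft_force: [-0.8, -0.3, -0.4]
grip_width: 0.35
grasp_force: 0.0
```

```bash
python3 -c "
from h import *
from workcell import viewer
import cv2
st()
a=viewer.camera('side')[130:205,230:310,::-1];b=viewer.camera('wrist')[200:300,190:330,::-1]
cv2.imwrite('pics/s4.png',np.hstack([cv2.resize(a,(400,375),interpolation=cv2.INTER_CUBIC),cv2.resize(b,(400,375))]))
"
```

```text
t 4.6 ramp [-1.38e-01 -1.00e-04] z 0.02 F [-0.8 -0.3 -0.4] grip 0.35 tip 0.014
```

View pics/s4.png

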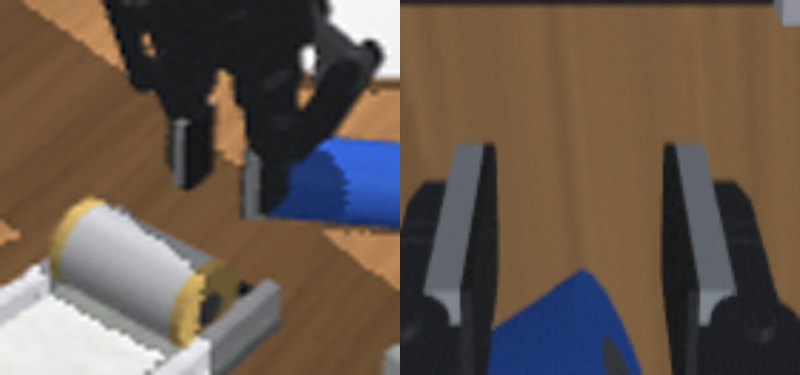

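```bash
python3 -c "
from h import *
from workcell import viewer,status
o=status.get_obs();R=Rt.from_quat(o['ee_rot'])
ms,mw=viewer.camera_model('side'),viewer.camera_model('wrist')
for a,b in [((280,173.4),(213.8,238)),((266.6,167),(291.5,238))]:
    f=lambda X:np.r_[proj(ms,[X])[0]-a,proj(mw,[X])[0]-b]
    r=least_squares(f,o['position']);print(R.inv().apply(r.x-o['position']).round(4),r.x.round(4),r.fun.round(1))
q=np.load('q.npy');c,s=np.cos(q[2]),np.sin(q[2]);mt=viewer.camera_model('top')
for u in [(333,196),(352,190),(347,229),(364,222)]: print('blue',np.array([[c,s],[-s,c]])@(onplane(mt,u,.025)[:2]-q[:2]))
"
```

```text
[ 0.0079 -0.0206 -0.0173] [ 0.5784 -0.1891  0.0379] [-0.1  0.1 -0.   0. ]
[ 0.0063  0.0193 -0.0144] [ 0.6179 -0.195   0.035 ] [-0.7  0.3 -0.1  0.1]
blue [-0.16864534  0.00198404]
blue [-0.20555242 -0.01551594]
blue [-0.20437768  0.06470636]
blue [-0.23679221  0.04601235]
```

Confirmed: the tips are at z≈0.036 with TCP at 0.020, so tip = TCP + 16 mm. I'll lower to tip z≈22 mm, then advance gently to contact.

Call:
play_rows:
  plan: [0,0,0,0.007,0,0,0.35,0,0,0,0.014,0,0.004,0.35,0,0,0,0.016,0,0.009,0.35,0,0,0,0.016,0,0.014,0.35,0,0,0,0.018,0,0.014,0.35,0,0,0,0.02,0,0.014,0.35,0,0,0,0.022,0,0.014,0.35,0,0,0,0.024,0,0.014,0.35,0,0,0,0.026,0,0.014,0.35,0,0,0,0.028,0,0.014,0.35,0,0,0,0.03,0,0.014,0.35,0,0,0,0.032,0,0.014,0.35,0,0,0,0.034,0,0.014,0.35,0,0,0,0.036,0,0.014,0.35,0,0,0,0.038,0,0.014,0.35,0,0,0,0.04,0,0.014,0.35]

```text
clock: 6.7
position: [0.6023, -0.1596, 0.0067]
ee_rot: [0.745, 0.667, 0.0, 0.0]
ft_force: [-0.2, -0.7, 0.5]
grip_width: 0.347
grasp_force: 0.1
```

```bash
python3 -c "
from h import *
from workcell import viewer
import cv2
st()
a=viewer.camera('side')[130:205,230:310,::-1];b=viewer.camera('wrist')[140:300,150:374,::-1]
cv2.imwrite('pics/s5.png',np.hstack([cv2.resize(a,(400,375),interpolation=cv2.INTER_CUBIC),cv2.resize(b,(400,286)).copy() if 0 else cv2.resize(b,(400,375))]))
"
```

```text
t 6.7 ramp [-0.0986 -0.0005] z 0.0067 F [-0.2 -0.7  0.5] grip 0.347 tip 0.014
```

View pics/s5.png

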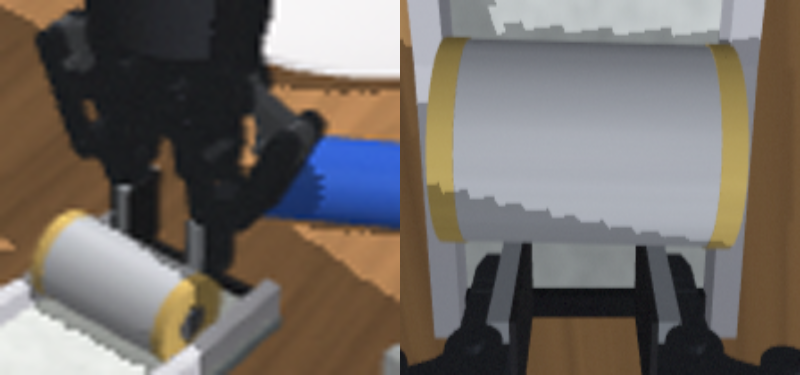

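The fingers are in contact: the roll has moved slightly uphill, square between the rails, with the tips at mid-height on it. Next is the steady push.

Call:
play_rows:
  plan: [0,0,0,0.002,0,0,0.35,0,0,0,0.0045,0,0,0.35,0,0,0,0.007,0,0,0.35,0,0,0,0.0095,0,0,0.35,0,0,0,0.012,0,0,0.35,0,0,0,0.0145,0,0,0.35,0,0,0,0.017,0,-0.0003,0.35,0,0,0,0.0195,0,-0.0006,0.35,0,0,0,0.022,0,-0.0009,0.35,0,0,0,0.0245,0,-0.0012,0.35,0,0,0,0.027,0,-0.0015,0.35,0,0,0,0.0295,0,-0.0018,0.35,0,0,0,0.032,0,-0.0021,0.35,0,0,0,0.0345,0,-0.0024,0.35,0,0,0,0.037,0,-0.0027,0.35,0,0,0,0.0395,0,-0.003,0.35,0,0,0,0.042,0,-0.0033,0.35,0,0,0,0.0445,0,-0.0036,0.35,0,0,0,0.047,0,-0.0039,0.35,0,0,0,0.0495,0,-0.0042,0.35]

```text
clock: 9.3
position: [0.6078, -0.1104, 0.0108]
ee_rot: [0.745, 0.667, -0.0, 0.0]
ft_force: [-0.1, -2.5, 1.8]
grip_width: 0.347
grasp_force: 0.8
```

Call:
play_rows:
  plan: [0,0,0,0.0025,0,-0.0003,0.35,0,0,0,0.005,0,-0.0006,0.35,0,0,0,0.0075,0,-0.0009,0.35,0,0,0,0.01,0,-0.0012,0.35,0,0,0,0.0125,0,-0.0015,0.35,0,0,0,0.015,0,-0.0018,0.35,0,0,0,0.0175,0,-0.0021,0.35,0,0,0,0.02,0,-0.0024,0.35,0,0,0,0.0225,0,-0.0027,0.35,0,0,0,0.025,0,-0.003,0.35,0,0,0,0.0275,0,-0.0033,0.35,0,0,0,0.03,0,-0.0036,0.35,0,0,0,0.0325,0,-0.0039,0.35,0,0,0,0.035,0,-0.0042,0.35,0,0,0,0.0375,0,-0.0045,0.35,0,0,0,0.04,0,-0.0048,0.35,0,0,0,0.0425,0,-0.0051,0.35,0,0,0,0.045,0,-0.0054,0.35,0,0,0,0.0475,0,-0.0057,0.35,0,0,0,0.05,0,-0.006,0.35]

```text
clock: 11.8
position: [0.6133, -0.0607, 0.0168]
ee_rot: [0.745, 0.667, -0.0, 0.0]
ft_force: [0.0, -2.4, 0.7]
grip_width: 0.347
grasp_force: 1.2
```

```bash
python3 -c "
from h import *
from workcell import viewer
import cv2
st()
a=viewer.camera('side')[150:260,170:300,::-1];b=viewer.camera('wrist')[60:300,150:374,::-1]
cv2.imwrite('pics/s6.png',np.hstack([cv2.resize(a,(440,375),interpolation=cv2.INTER_CUBIC),cv2.resize(b,(350,375))]))
"
```

```text
t 11.8 ramp [ 0.001  -0.0005] z 0.0168 F [ 0.  -2.4  0.7] grip 0.347 tip 0.014
```

View pics/s6.png

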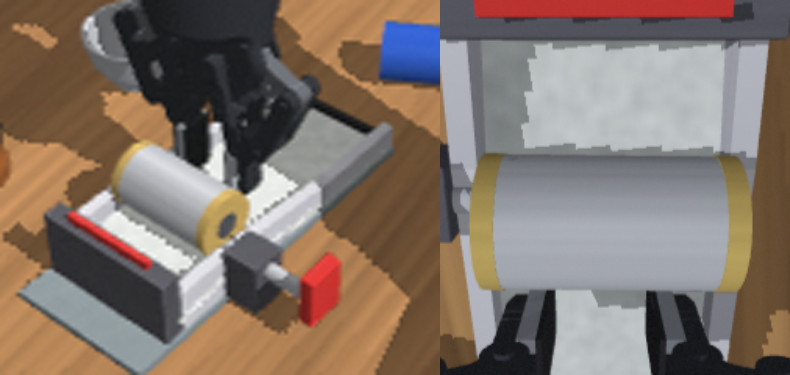

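The roll is just below the crest at ramp x≈30, square and in contact at a steady ~2.4 N. Now going slowly over the crest.

Call:
play_rows:
  plan: [0,0,0,0.0025,0,-0.0003,0.35,0,0,0,0.005,0,-0.0006,0.35,0,0,0,0.0075,0,-0.0009,0.35,0,0,0,0.01,0,-0.0012,0.35,0,0,0,0.012,0,-0.0012,0.35,0,0,0,0.014,0,-0.0012,0.35,0,0,0,0.016,0,-0.0012,0.35,0,0,0,0.018,0,-0.0012,0.35,0,0,0,0.02,0,-0.0012,0.35,0,0,0,0.022,0,-0.0012,0.35,0,0,0,0.024,0,-0.0012,0.35,0,0,0,0.026,0,-0.0012,0.35,0,0,0,0.028,0,-0.0012,0.35,0,0,0,0.029,0,-0.0012,0.35,0,0,0,0.029,0,-0.0012,0.35]

```text
clock: 13.78
position: [0.6165, -0.0319, 0.018]
ee_rot: [0.745, 0.667, 0.0, 0.0]
ft_force: [1.3, -0.8, -0.9]
grip_width: 0.351
grasp_force: 0.0
```

```bash
python3 -c "
from h import *
from workcell import viewer
import cv2
st()
a=viewer.camera('side')[150:260,170:300,::-1];b=viewer.camera('wrist')[60:300,100:374,::-1]
cv2.imwrite('pics/s7.png',np.hstack([cv2.resize(a,(400,375),interpolation=cv2.INTER_CUBIC),cv2.resize(b,(400,375))]))
"
```

```text
t 13.775 ramp [ 0.0299 -0.0005] z 0.018 F [ 1.3 -0.8 -0.9] grip 0.351 tip 0.014
```

View pics/s7.png

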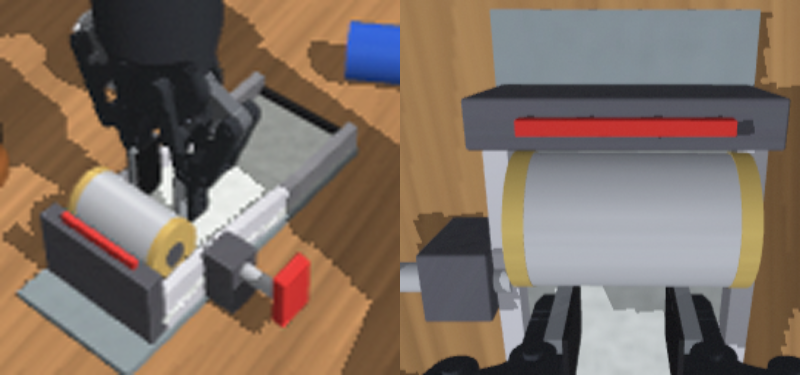

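The roll lies against the stop, with nothing left pressing on the fingers (contact force ≈0). Now I'll back off, lift clear, turn 90° with the fingers shut, and stand off from the bolt handle.

Call:
play_rows:
  plan: [0,0,0,-0.01,0,0,0.35,0,0,0,-0.025,0,-0.005,0.35,0,0,0,-0.025,0,-0.05,0.35,0,0,0,-0.025,0,-0.1,0.35,0,0,10,-0.02,-0.03,-0.1,0,0,0,20,0.0,-0.07,-0.1,0,0,0,30,0.005,-0.11,-0.1,0,0,0,40,0.005,-0.15,-0.1,0,0,0,50,0.005,-0.15,-0.1,0,0,0,60,0.005,-0.15,-0.1,0,0,0,70,0.005,-0.15,-0.1,0,0,0,80,0.005,-0.15,-0.1,0,0,0,90,0.005,-0.15,-0.1,0,0,0,90,0.005,-0.15,-0.1,0,0,0,90,0.005,-0.15,-0.1,0,0,0,90,0.005,-0.15,-0.1,0]

```text
clock: 15.88
position: [0.468, -0.0107, 0.1181]
ee_rot: [0.999, -0.054, 0.0, 0.0]
ft_force: [-0.2, -0.5, 0.2]
grip_width: 0.001
grasp_force: 0.0
```

```bash
python3 -c "
from h import *
from workcell import viewer,status
import cv2
st();m=viewer.camera_model('wrist');o=status.get_obs();R=Rt.from_quat(o['ee_rot']);print(R.as_matrix().round(3)[:,0],o['joint_pos'])
q=np.load('q.npy')
b=viewer.camera('wrist')
h=cv2.cvtColor(b,cv2.COLOR_RGB2HSV);k=(((h[...,0]<6)|(h[...,0]>174))&(h[...,1]>150)&(h[...,2]>70)).astype('uint8')
n,_,s,c=cv2.connectedComponentsWithStats(k)
print([(s[i].tolist(),c[i].round(1).tolist()) for i in range(1,n) if s[i,4]>80])
print(proj(m,toW(q,[(.022,.111,.056),(.048,.111,.056),(.022,.101,.056),(.048,.101,.056),(.035,.111,.022)])).round(1))
# lowest dark rows of fingers near image centre
g=b[:,256].max(1);print(g[150:384:6])
"
```

```text
t 15.875 ramp [0.0346 0.1495] z 0.1181 F [-0.2 -0.5  0.2] grip 0.001 tip 0.014
[ 0.994 -0.109  0.   ] [ 0.384278    0.10072499 -0.47791533  1.9601609   0.05224362  1.09239102
 -1.79542064]
[([160, 0, 10, 25, 195], [164.3, 11.7]), ([231, 129, 36, 19, 620], [248.9, 138.6]), ([374, 143, 36, 56, 703], [390.4, 169.0])]
[[268.3 149.2]
 [232.3 149.2]
 [268.6 135.3]
 [232.  135.3]
 [250.5 141.3]]
[184 190 193 184 131 132 134 133 123 128 133 127 126 123 115 120  98 100
  74  76  55  66 112  82  80  46  80  79 128 126 128 131 138 129 144  45
  45  48  48]
```

The red handle's blob (cols 231–267, row ≈139) matches the prediction within ~1 mm. Lowering and pushing.

Call:
play_rows:
  plan: [0,0,0,0,0,0.04,0,0,0,0,0,0,0.08,0,0,0,0,0,0,0.1,0,0,0,0,0.01,0,0.1,0,0,0,0,0.02,0,0.1,0,0,0,0,0.024,0,0.1,0,0,0,0,0.028,0,0.1,0,0,0,0,0.032,0,0.1,0,0,0,0,0.036,0,0.1,0,0,0,0,0.04,0,0.1,0,0,0,0,0.043,0,0.1,0,0,0,0,0.046,0,0.1,0,0,0,0,0.049,0,0.1,0]

```text
clock: 17.55
position: [0.5168, -0.0159, 0.018]
ee_rot: [0.998, -0.055, -0.0, 0.0]
ft_force: [-3.1, 0.5, 0.8]
grip_width: -0.001
grasp_force: 0.8
```

Call:
play_rows:
  plan: [0,0,0,0.002,0,0,0,0,0,0,0.004,0,0,0,0,0,0,0.006,0,0,0,0,0,0,0.007,0,0,0]

```text
clock: 18.05
position: [0.5238, -0.0167, 0.018]
ee_rot: [0.998, -0.055, 0.0, 0.0]
ft_force: [-0.9, 0.0, 0.5]
grip_width: -0.003
grasp_force: 0.8
```

Call:
play_rows:
  plan: [0,0,0,0.001,0,0,0,0,0,0,0.002,0,0,0,0,0,0,0.003,0,0,0]

```text
clock: 18.42
position: [0.5264, -0.017, 0.0179]
ee_rot: [0.998, -0.055, -0.0, 0.0]
ft_force: [-5.1, -0.4, 4.9]
grip_width: -0.003
grasp_force: 2.6
```

```bash
python3 -c "
from h import *
from workcell import viewer
import cv2
st();q=np.load('q.npy')
for n in ('side','wrist'):
    m=viewer.camera_model(n);b=viewer.camera(n);h=cv2.cvtColor(b,cv2.COLOR_RGB2HSV);k=(((h[...,0]<6)|(h[...,0]>174))&(h[...,1]>150)&(h[...,2]>70)).astype('uint8')
    k2,_,s,c=cv2.connectedComponentsWithStats(k)
    print(n,[(s[i].tolist(),c[i].round(1).tolist()) for i in range(1,k2) if s[i,4]>60 and s[i,4]<3000])
    for y in (.111,.086,.083,.081): print(y,proj(m,toW(q,[(a,y-d,z) for d in (0,.01) for a in (.022,.048) for z in (.022,.056)])).round(0).tolist())
"
```

```text
t 18.425 ramp [0.0348 0.0907] z 0.0179 F [-5.1 -0.4  4.9] grip -0.003 tip 0.014
side [([439, 39, 43, 52, 1449], [459.3, 65.0]), ([507, 72, 5, 28, 80], [509.8, 84.2]), ([306, 207, 35, 21, 265], [322.2, 217.7]), ([190, 212, 25, 17, 85], [202.0, 220.1]), ([246, 224, 9, 14, 84], [248.8, 230.8])]
0.111 [[271.0, 238.0], [272.0, 225.0], [263.0, 246.0], [263.0, 233.0], [267.0, 235.0], [268.0, 223.0], [259.0, 243.0], [259.0, 231.0]]
0.086 [[261.0, 232.0], [261.0, 219.0], [252.0, 239.0], [252.0, 227.0], [257.0, 229.0], [257.0, 217.0], [248.0, 237.0], [248.0, 224.0]]
0.083 [[260.0, 231.0], [260.0, 218.0], [251.0, 239.0], [251.0, 226.0], [256.0, 228.0], [256.0, 216.0], [247.0, 236.0], [247.0, 224.0]]
0.081 [[259.0, 230.0], [259.0, 218.0], [250.0, 238.0], [250.0, 226.0], [255.0, 228.0], [255.0, 215.0], [246.0, 236.0], [246.0, 223.0]]
wrist [([83, 0, 37, 141, 2390], [101.3, 68.3]), ([218, 217, 59, 38, 2039], [247.1, 236.0]), ([417, 259, 95, 84, 2955], [454.0, 294.1])]
0.111 [[273.0, 272.0], [277.0, 312.0], [228.0, 272.0], [222.0, 312.0], [273.0, 256.0], [278.0, 294.0], [227.0, 256.0], [222.0, 294.0]]
0.086 [[274.0, 232.0], [278.0, 266.0], [227.0, 233.0], [221.0, 266.0], [274.0, 216.0], [279.0, 246.0], [226.0, 216.0], [220.0, 247.0]]
0.083 [[274.0, 228.0], [279.0, 260.0], [226.0, 228.0], [220.0, 261.0], [274.0, 211.0], [279.0, 240.0], [226.0, 211.0], [220.0, 240.0]]
0.081 [[274.0, 224.0], [279.0, 256.0], [226.0, 224.0], [220.0, 257.0], [274.0, 207.0], [279.0, 236.0], [226.0, 207.0], [219.0, 236.0]]
```

The handle face is at y≈81 mm in both views, and force has risen to 5 N, so it's at or near the stop. One more small press to be sure it's fully in.

Call:
play_rows:
  plan: [0,0,0,0.001,0,0,0,0,0,0,0.002,0,0,0,0,0,0,0.002,0,0,0]

```text
clock: 18.9
position: [0.5264, -0.017, 0.0177]
ee_rot: [0.998, -0.055, -0.002, 0.0]
ft_force: [-13.4, 0.6, 10.3]
grip_width: -0.001
grasp_force: 6.7
```

It's hard against its stop: the TCP didn't move and the force is 13 N. Backing off, then lifting clear.

Call:
play_rows:
  plan: [0,0,0,-0.01,0,0,0,0,0,0,-0.025,0,0,0,0,0,0,-0.045,0,0,0,0,0,0,-0.045,0,-0.05,0,0,0,0,-0.045,0,-0.1,0,0,0,0,-0.045,0,-0.15,0,0,0,0,-0.045,0,-0.15,0,0,0,0,-0.045,0,-0.15,0]

```text
clock: 19.9
position: [0.4833, -0.0123, 0.1674]
ee_rot: [0.998, -0.055, 0.0, 0.0]
ft_force: [-0.4, 0.2, -0.8]
grip_width: 0.0
grasp_force: 0.0
```

```bash
python3 -c "
from h import *
from workcell import viewer
import cv2
st();q=np.load('q.npy')
b=viewer.camera('wrist');m=viewer.camera_model('wrist');h=cv2.cvtColor(b,cv2.COLOR_RGB2HSV)
def blobs(k,lo):
    n,_,s,c=cv2.connectedComponentsWithStats(k.astype('uint8'));return [(s[i].tolist(),c[i].round(0).tolist()) for i in range(1,n) if s[i,4]>lo]
print('red',blobs((((h[...,0]<6)|(h[...,0]>174))&(h[...,1]>150)&(h[...,2]>70)),60))
print('brass',blobs((h[...,0]>18)&(h[...,0]<28)&(h[...,1]>90)&(h[...,2]>110),60))
for n,P in dict(handle=[(.022,.081,.056),(.048,.071,.056)],rollends=[(.062,.034,.060),(.062,-.034,.060)]).items(): print(n,proj(m,toW(q,P)).round(0).tolist())
a=cv2.imread('pics/top0.png');t=viewer.camera('top')[:,:,::-1]
for n,(u,v) in dict(bowl=(295,123),pot=(229,110),trinket=(297,263)).items():
    w=a[v-14:v+14,u-14:u+14];r=cv2.matchTemplate(t[v-24:v+24,u-24:u+24].copy(),w,cv2.TM_CCOEFF_NORMED);print(n,cv2.minMaxLoc(r)[1::2])
"
```

```text
t 19.9 ramp [0.0347 0.1341] z 0.1674 F [-0.4  0.2 -0.8] grip 0.0 tip 0.014
red [([177, 0, 9, 57, 344], [181.0, 28.0]), ([235, 108, 30, 13, 371], [249.0, 114.0]), ([356, 149, 27, 47, 425], [368.0, 171.0])]
brass [([197, 55, 48, 10, 437], [220.0, 59.0])]
handle [[266.0, 121.0], [235.0, 109.0]]
rollends [[216.0, 61.0], [213.0, -41.0]]
bowl (0.5973476767539978, (5, 20))
pot (0.9308256506919861, (10, 10))
trinket (0.8794483542442322, (10, 10))
```

Handle and roll ends are where they should be. The bowl's match was weak, possibly from the arm's shadow, so I'll check it in the side view.

```bash
python3 -c "
import cv2
from workcell import viewer
a=cv2.imread('pics/side0.png');t=viewer.camera('side')[:,:,::-1]
for n,(u,v) in dict(bowl=(209,163),pot=(161,194),trinket=(324,209)).items():
    w=a[v-16:v+16,u-20:u+20];r=cv2.matchTemplate(t[v-28:v+28,u-32:u+32].copy(),w,cv2.TM_CCOEFF_NORMED);print(n,cv2.minMaxLoc(r)[1::2])
"
```

```text
bowl (0.42990729212760925, (12, 12))
pot (0.7702445387840271, (12, 12))
trinket (0.9544121623039246, (12, 12))
```

All three bystanders peak at zero offset, so none has moved. Handing in.

```bash
python3 -c "
from workcell import manip
print(manip.hand_in())"
```

```text
the job is handed in; nothing more can be done
None
```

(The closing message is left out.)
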